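# Change over the sugar tin on the tea stand

### The job

The sugar tin in the sloping wooden stand is empty: lift it out of its cradle and stand it upright on the tray beside the full one, then lay the full tin in the cradle that has come free, fully down in the groove and against the end stop. Then lay the bamboo spoon's handle in the two notches at the front of the stand. Bring each thing down onto its support and let it settle before you let go of it, and leave the tea tin, the cup and saucer, the jug and the paper cup where they are.

Things in the scene. Friction and masses are not known exactly. Their poses are not given: they have to be found in the camera images.
- stand: Fixed wooden tin stand, z up, front towards its own -x (facing the robot), y along its width. Origin on the table under the seats of its two sloping cradles, which stand at y = +55 and -55 mm. Base board 10 mm thick, from x = -210 to +55 mm, 236 mm wide; side cheeks 66 mm high at y = +-112 mm. Two notched spoon brackets stand at its front (see point notches).
- cradle_left: Sloping cradle at the stand's y = +55 mm. Origin: the seat, 45 mm above the table, for the centre of a tin's underside. z: axis of a seated tin, leaning 35 deg from vertical, top towards the robot. x: up and rearward, square out of the groove. A 90 deg V of two boards, 31 mm to either side, lies on the -x side from z = 0 to 62 mm; the end stop is the plane z = 0. Open towards +x and +z.
- cradle_right: The same cradle at the stand's y = -55 mm, same axes. One cradle (it varies which) holds the empty sugar tin, the other the tea tin.
- notches (a point): Where the middle of the spoon's handle axis lies when it is seated in both notches: the stand's x = -185 mm, y = 0, 46 mm above the table; axes as the stand's. The handle then lies along the stand's y, bowl to either side. The brackets are 14 mm wide, centred 40 mm to either side (66 mm free between them); each notch is a 90 deg V open upward, lips about 50 mm above the table.
- empty_tin: Empty sugar tin: plain steel cylinder with a flat lid, 56 mm diameter, 110 mm tall, about 140 g, lid fixed on. It starts lying in one of the two cradles. Origin: centre of its underside; z along its axis to the lid.
- full_tin: Full sugar tin, same shape and size as the empty one (56 mm diameter, 110 mm tall), about 380 g, standing upright on the tray. Origin: centre of its underside; z along its axis to the lid.
- tea_tin: Tea tin in the other cradle: steel, 56 mm diameter, 128 mm tall plus a 17 mm dark wooden knob on its lid. To be left alone. Origin: centre of its underside; z along its axis.
- tray: Fixed grey serving tray, 250 mm (its x) x 190 mm (its y), rim 18 mm high and 6 mm thick, floor 6 mm above the table. Origin: table height under its centre, z up. It stands to the left or right of the stand; the full tin stands on its far (+x) half, its near half is free.
- spoon: Bamboo spoon: round straight handle 12 mm in diameter reaching from x = -60 to +60 mm, then a shallow round bowl 37 mm across centred at x = +76 mm, no higher than the handle; 25 g, balances at about x = +23 mm. It lies on the table on the other side of the stand from the tray. Origin: on the handle's axis at its middle (6 mm above the table); x along the handle to the bowl.
- paper_cup: White paper cup, 76 mm across the rim, 85 mm tall, standing about 100 mm beyond the spoon's handle; bystander. Origin: centre of its underside, z up.
- teacup: Ceramic teacup, 82 mm across, 58 mm tall, on the saucer at a back corner; bystander. Origin: centre of its underside, z up.
- saucer: Ceramic saucer, 140 mm across; bystander. Origin: centre of its underside.
- milk_jug: Ceramic milk jug, 76 mm across without its handle, 92 mm tall, at the other back corner; bystander. Origin: centre of its underside, z up.
Things that resemble listed ones, but are neither listed nor needed, are in the scene too. What is shaped like the empty_tin but blue, purple or yellow is not meant.

How it is judged:
By the outcome, as a careful person would: the job done as asked, in the order asked, and still so for the second after the job is handed in, with the robot touching nothing.
It also fails if it takes over 72 s, if anything falls off the work surface, if the arm or the gripper's body presses on something with over 40 N, if the wrist force passes 120 N, or if a joint passes its speed limit or range.

### The arm

A 6-joint arm with a two-finger parallel gripper is mounted at the origin on the work surface. World frame = base frame: x ahead of the robot, y to its left, z up, the work surface at z = 0. Lengths are in m, angles in rad, forces in N, time in s.
With the tool pointing down it reaches from about 0.3 to 0.75 m from the base axis. Payload 8.5 kg.
Tool frame: the origin (TCP) lies on the front face of the gripper's body, between the roots of the fingers; the fingertips stand 64 mm ahead of it and the grasp point (between the pads) lies 45 mm ahead of it (arm.pinch_z is the distance from the TCP to the grasp point, in m); z points along the fingers, y is the line along which they close (so a half turn about z gives the same grasp; the last joint's range is limited). The gripper opens to 88 mm and grips with 3 to 60 N. Pads are 18 mm wide; open, the fingers measure 123 mm over their backs; the gripper's body (75 mm by 187 mm) begins 45 mm behind the grasp point.
Start: joints at [1.034, 0.381, 1.297, -0, 1.464, -0.215], TCP at [0.174, 0.522, 0.303] pointing down, gripper open.
Joint ranges: [-3.11, 3.11], [-0.89, 2.33], [0.22, 2.48], [-1.42, 4.56], [0.17, 2.85], [-2.88, 2.88]. Speed limits (rad/s): [2.39, 2.39, 3.14, 3.14, 3.14, 3.14].

### API

Orientations are given as a rotation vector (axis times angle).
In Python, from rig import arm, viewer gives the robot as it stands. The module is installed in compiled form; this text tells all that it offers.
- The arm moves only by the tool carry_out, never from a script. Its argument "targets" is a list of rows, each a list of 3 entries, a list of its own where there are three numbers: the gripper's target within -1 to 1 (fully open at 1, half-way at 0, shut at -1), then the shift along the world's x, y, z in m, then the turn, a rotation vector about the world's x, y, z in degrees. A call has 1 to 8 rows; each row is the pose to reach, as a shift and turn from the pose commanded when the call began; what a row does not reach only later rows make up. A row lasts 1/8 s, in which the tool goes at most 62.5 mm and 10.7 degrees, less where a joint would pass 70% of its speed; a pose out of reach is approached as far as the arm can. A call with a gripper value outside its range is refused whole. The fingers move at their own pace and stop on an object; "grip_force" is the grip in N (left out, the last holds). Time passes only in rows, so rows that repeat a pose let the fingers close. It gives the time, the measured TCP pose, the force, the opening and the grip force at its end, in the units of the state.
- arm.observe(): the state, without advancing time (a new reading comes with each control period).
- viewer.capture(name): name is "side" or "top"; returns a dict with "image" (480x640x3 uint8, red, green, blue), "range_z" (480x640 float32, m along the optical axis (not along the pixel's ray), 0 where there is no reading), "camera_matrix" (3x3 intrinsics, pixels), "rvec" (rotation vector, rad) and "tvec" (3), from world to camera coordinates, as OpenCV has them. Camera axes: x right, y down, z forward; pixel columns grow to the right and rows downward; lengths in m; the calibration is good to about 2 mm. A picture is of the moment at which its call begins.
- arm.job_done(): hands the job in; it is judged then, once.
The state is a dict: "clock": time; "qpos": joint angles; "qvel": joint speeds; "effort": joint torques, N m; "eef_pos": TCP position; "ee_rot": TCP orientation; "ft_force": force on the tool from outside, world axes, zero at the start; "moment": the same for the moment, N m; "grip_width": opening from 0.0 (shut) to 1.0 (fully open); "grasp_force": force on a finger pad.
Only numpy, scipy, OpenCV 4.12 (cv2) and the standard library are available. Lean on these libraries where they do the work, as an engineer would, in place of code of your own. Each camera call takes 0.05 s, during which the arm holds its last target. There are 200 camera calls.

## Working session

There is one attempt and no reset: what is moved stays moved. The work goes in short steps, Python scripts to look and compute and a tool call to move; the robot and the scene stay as the last step left them, time stands still between calls to the robot, and variables do not carry over. Pictures are saved under pics/ and viewed, at most 12 in all, crops included, and the job is handed in when it is done.

Besides the shell and the picture viewer there is one more tool, called as name([rows], argument=value, ...), one row to a line, values as JSON. carry_out: Moves the arm, as the interface text tells. Its arguments: {"type":"object","properties":{"targets":{"type":"array","items":{"type":"array"}},"grip_force":{"type":"number"}},"required":["targets"]}

```bash
mkdir -p pics; cat > h.py <<'E'
import numpy as np, cv2
from scipy.spatial.transform import Rotation as R
from rig import arm, viewer
def cap(n):
    c=viewer.capture(n); c['R']=cv2.Rodrigues(np.array(c['rvec'],float))[0]; c['t']=np.array(c['tvec'],float).ravel(); return c
def save(c,f,crop=None,s=1):
    im=c['image'][:,:,::-1]
    if crop: im=im[crop[1]:crop[3],crop[0]:crop[2]]
    cv2.imwrite('pics/'+f,cv2.resize(im,None,fx=s,fy=s,interpolation=cv2.INTER_CUBIC))
def cloud(c):
    z=c['range_z'].astype(float); K=c['camera_matrix']; v,u=np.mgrid[:480,:640]
    p=np.stack([(u-K[0,2])/K[0,0]*z,(v-K[1,2])/K[1,1]*z,z],-1)
    return (p-c['t'])@c['R']
def onplane(c,u,v,h):
    K=c['camera_matrix']; d=c['R'].T@np.linalg.inv(K)@np.array([u,v,1.]); o=-c['R'].T@c['t']
    return o+d*(h-o[2])/d[2]
def proj(c,P):
    return cv2.projectPoints(np.array(P,float).reshape(-1,3),c['R'],c['t'],c['camera_matrix'],None)[0][:,0]
E
python3 - <<'E'
from h import *
for n in ('side','top'):
    c=cap(n); save(c,n+'0.png'); print(n,-c['R'].T@c['t'],c['R'][2],(c['range_z']>0).mean())
print(arm.observe(), arm.pinch_z)
E
```

```text
side [ 0.30749705 -0.77629218  0.9674451 ] [ 0.22987596  0.62595917 -0.74520612] 0.9960091145833333
top [ 0.39014911 -0.00592307  1.61265591] [ 0.13585907 -0.01327065 -0.99063929] 0.9958756510416666
{'clock': 0.1, 'qpos': array([ 1.03367769e+00,  3.81121035e-01,  1.29812647e+00, -2.91833071e-06,
        1.46360724e+00, -2.15294091e-01]), 'qvel': array([-0.00228359, -0.00064607, -0.00299187,  0.0012328 , -0.00083453,
        0.00076597]), 'effort': array([ 3.88911445e-03, -4.38648605e+01, -2.24912739e+01,  7.14671589e-02,
        3.42335610e-02, -6.97276664e-05]), 'eef_pos': array([0.1738784 , 0.52162009, 0.30222327]), 'ee_rot': array([-5.03267648e-01, -3.10055260e+00,  1.84524082e-03]), 'ft_force': array([ 0.10338754, -0.80400482,  0.1740245 ]), 'moment': array([ 0.01097237, -0.00499043, -0.02439623]), 'grasp_force': 0.0, 'grip_width': 1.0015596032033875} 0.0453
```

View pics/side0.png

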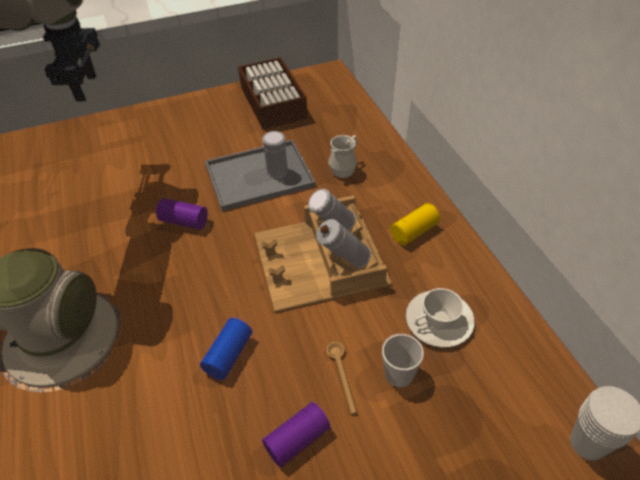

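View pics/top0.png

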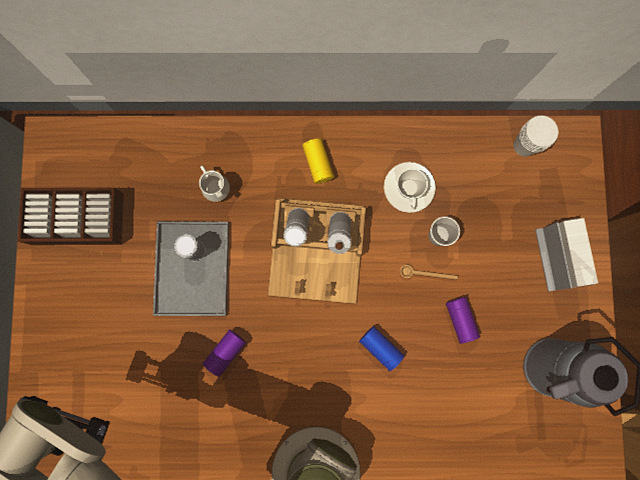

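Candidates for the sugar tins: the steel cylinder in the left cradle (top 297,228; flat white lid, so empty_tin), the steel cylinder on the tray (top 186,245, so full_tin), and the knobbed one at (340,240), which is the tea tin. The purple (224,352; 463,319), blue (383,348) and yellow (318,160) cylinders are decoys. I'll confirm in a crop and measure.

```bash
python3 - <<'E'
from h import *
c=cap('top'); s=cap('side'); save(c,'crop.png',(145,190,465,320),2.5)
P=cloud(c); Ps=cloud(s)
hsv=cv2.cvtColor(c['image'],cv2.COLOR_RGB2HSV)
def roi(P,u0,v0,u1,v1): return P[v0:v1,u0:u1].reshape(-1,3)
print('table z',np.median(roi(P,240,330,270,400)[:,2]),np.std(roi(P,300,320,340,350)[:,2]))
# full tin lid
q=roi(P,168,228,205,262); q=q[(q[:,2]>.108)&(q[:,2]<.13)]; print('lid',len(q),np.median(q[:,2]),(q.min(0)+q.max(0))/2,q.mean(0),np.ptp(q,axis=0))
def rect(q): 
    r=cv2.minAreaRect((q[:,:2]*1000).astype(np.float32)); return r
q=roi(P,262,195,375,312); b=q[(q[:,2]>.005)&(q[:,2]<.016)]; print('board',rect(b),np.median(b[:,2]))
b=q[(q[:,2]>.058)&(q[:,2]<.074)]; print('cheek z~66',rect(b))
q=roi(P,285,270,350,305);b=q[(q[:,2]>.03)]; print('brackets',rect(b),b[:,2].max())
import itertools
k=cv2.kmeans(b[:,:2].astype(np.float32),2,None,(3,50,1e-6),5,cv2.KMEANS_PP_CENTERS); print(k[2],len(b))
# tray
q=roi(P,145,212,240,325); b=q[(q[:,2]>.012)&(q[:,2]<.028)]; print('tray',rect(b))
# spoon
q=roi(P,390,255,470,290); hh=hsv[255:290,390:470].reshape(-1,3)
b=q[q[:,2]>.004]; print('spoon',len(b),rect(b),b[:,2].max())
for nm,r in (('cup',(425,210,465,250)),('saucerteacup',(380,155,440,218)),('jug',(190,160,235,205)),('yellow',(295,130,340,190)),('box',(15,180,130,250))):
    q=roi(P,*r); b=q[q[:,2]>.03]; print(nm,b.min(0),b.max(0))
E
```

```text
table z 0.0011266182688841697 0.08056716773153338
lid 413 0.11741870860437573 [0.57107091 0.32175841 0.11732961] [0.57061836 0.32069165 0.11734014] [0.05378834 0.05667615 0.01773418]
board ((564.6927490234375, -8.226486206054688), (304.1299743652344, 313.0965881347656), 89.74153900146484) 0.01023697587042953
cheek z~66 ((580.9659423828125, -6.4445953369140625), (235.76800537109375, 213.16017150878906), 84.91876983642578)
brackets ((436.7609558105469, 7.972606658935547), (93.66786193847656, 90.12576293945312), 84.49212646484375) 1.6126559102208096
[[ 0.46718833  0.0449914 ]
 [ 0.45684752 -0.03307486]] 158
tray ((522.1614379882812, 335.0314636230469), (258.2281494140625, 233.84556579589844), 3.550119161605835)
spoon 760 ((492.8992614746094, -204.67727661132812), (124.9057388305664, 429.6997375488281), 11.12948226928711) 1.6126559102208096
cup [ 0.39014911 -0.37165518  0.03019325] [ 0.64613706 -0.00592307  1.61265591]
saucerteacup [ 0.39014911 -0.2966725   0.03003974] [ 0.78055149 -0.00592307  1.61265591]
jug [ 0.39014911 -0.00592307  0.03005549] [0.78501693 0.3001641  1.61265591]
yellow [ 0.39014911 -0.05186173  0.0305278 ] [0.86845041 0.0308739  1.61265591]
box [ 0.39014911 -0.00592307  0.03004885] [0.72934428 0.76284944 1.61265591]
```

View pics/crop.png

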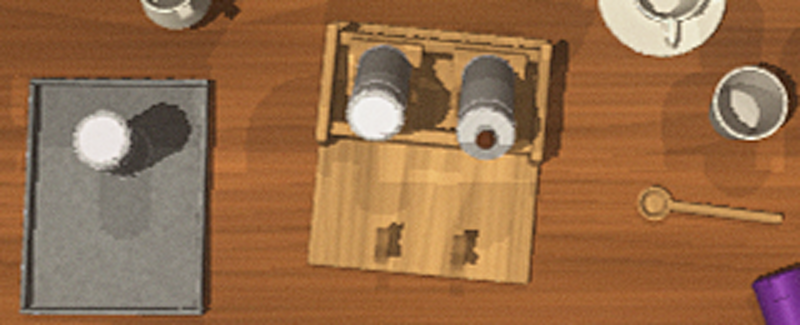

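Crop: the left-cradle tin at (375,115) has a flat white lid, so it is empty_tin. The right one at (487,138) has the dark knob and is the tea tin. The upright tin on the tray is at (103,138), and the spoon bowl is on the left at (655,203). Next I'll refine the numbers with invalid depths removed.

```bash
cat > m.py <<'E'
from h import *
from scipy.optimize import least_squares
np.set_printoptions(precision=4,suppress=True)
C={n:cap(n) for n in('top','side')}; PC={n:cloud(C[n]) for n in C}
A=[]
for n in C:
    p=PC[n].reshape(-1,3); col=C[n]['image'].reshape(-1,3).astype(int)
    ok=(C[n]['range_z'].ravel()>0)&(p[:,2]<.4); A.append((p[ok],col[ok]))
def box(i,lo,hi):
    p,c=A[i]; k=((p>lo)&(p<hi)).all(1); return p[k],c[k]
def rect(q): 
    return cv2.minAreaRect((q[:,:2]*1000).astype(np.float32))
E
python3 - <<'E'
from m import *
for i in (0,1):
    print(('top','side')[i])
    t,_=box(i,[.3,-.6,-.01],[.45,-.4,.01]); print(' table',np.median(t[:,2]))
    q,_=box(i,[.53,.27,.108],[.62,.37,.13]); print(' fulllid',len(q),np.median(q[:,2]),q.mean(0),(q.min(0)+q.max(0))/2,np.ptp(q,axis=0))
    q,_=box(i,[.38,-.15,.006],[.72,.15,.016]); print(' board',rect(q))
    q,_=box(i,[.38,-.15,.061],[.72,.15,.071]); print(' cheek',rect(q),len(q))
    q,_=box(i,[.42,-.09,.035],[.5,.09,.058])
    for sgn in (1,-1):
        z=q[q[:,1]*sgn>0] ; print(' br',len(z),z.mean(0),rect(z),z[:,2].max())
    q,_=box(i,[.35,.18,.012],[.7,.5,.024]); print(' tray',rect(q))
    q,_=box(i,[.35,.2,.004],[.5,.45,.01]); print(' trayfloor',np.median(q[:,2]))
    q,_=box(i,[.45,-.36,.004],[.55,-.15,.02]); print(' spoon',len(q),rect(q),np.percentile(q[:,2],[50,95,100]))
    # lid of cradle tin: points high & bright
    q,c=box(i,[.5,0,.11],[.7,.12,.2]); print(' tinE',len(q),q.min(0),q.max(0))
    q,c=box(i,[.5,-.12,.11],[.7,-.01,.2]); print(' tea',len(q),q.min(0),q.max(0))
    for nm,lo,hi in (('pcup',[.53,-.4,.03],[.7,-.2,.2]),('teac',[.64,-.35,.02],[.85,-.15,.2]),('jug',[.66,.2,.03],[.85,.35,.2])):
        q,_=box(i,lo,hi); print(' ',nm,q.min(0),q.max(0))
E
```

```text
top
 table 0.0008407579195625228
 fulllid 410 0.11754280751895094 [0.5707 0.3207 0.1175] [0.5714 0.3215 0.1175] [0.054  0.0567 0.0187]
 board ((549.1574096679688, -0.291351318359375), (298.6011962890625, 338.3233642578125), 89.90727233886719)
 cheek ((625.7621459960938, -10.294631958007812), (236.02908325195312, 124.97445678710938), 84.48146057128906) 562
 br 76 [0.4674 0.0452 0.0454] ((467.4296875, 45.447479248046875), (13.401763916015625, 36.393226623535156), 88.78341674804688) 0.05438239007932143
 br 75 [ 0.4604 -0.0344  0.0455] ((459.8129577636719, -34.32592010498047), (13.726090431213379, 36.466064453125), 84.56804656982422) 0.05664355015766877
 tray ((530.888427734375, 342.5121765136719), (296.8060607910156, 346.0331726074219), 87.64933776855469)
 trayfloor 0.006659755018161899
 spoon 766 ((500.0234375, -254.9546356201172), (209.68385314941406, 96.57215881347656), 89.7542724609375) [0.0065 0.0149 0.0199]
 tinE 541 [0.5682 0.0191 0.11  ] [0.6431 0.0762 0.1554]
 tea 619 [ 0.548  -0.0888  0.1102] [ 0.635  -0.0326  0.1712]
  pcup [ 0.5728 -0.3717  0.03  ] [ 0.6999 -0.2496  0.094 ]

[... 619 characters left out ...]
.4608 -0.0376  0.0429] ((460.8733215332031, -35.549354553222656), (17.929197311401367, 36.327064514160156), 81.68672943115234) 0.05126607762895303
 tray ((500.8293151855469, 312.96002197265625), (221.84829711914062, 298.1457214355469), 89.353759765625)
 trayfloor 0.005730994117981048
 spoon 433 ((508.0902099609375, -275.8377990722656), (53.51314926147461, 164.4860382080078), 8.120205879211426) [0.0092 0.0127 0.015 ]
 tinE 610 [0.5691 0.0145 0.11  ] [0.6405 0.0754 0.1504]
 tea 880 [ 0.548  -0.0943  0.11  ] [ 0.6302 -0.0343  0.1682]
  pcup [ 0.5724 -0.3752  0.03  ] [ 0.6999 -0.2588  0.0874]
  teac [ 0.64 -0.35  0.02] [ 0.7825 -0.2181  0.0865]
  jug [0.6986 0.2233 0.03  ] [0.7893 0.2963 0.0981]
```

```bash
python3 - <<'E'
from m import *
yaw=np.radians(-5.7)
for i,n in enumerate(('top','side')):
    # cradle tin: fit cylinder of r=28 to points near it; free: point x,y at z=.1, axis dir lean(2)
    q,c=box(i,[.55,-.02,.075],[.70,.085,.16])
    sat=c.max(1)-c.min(1); q=q[sat<25]
    def f(p):
        a=np.array([p[2],p[3],1.]);a/=np.linalg.norm(a); d=q-[p[0],p[1],.1]
        t=d@a; r=np.linalg.norm(d-np.outer(t,a),axis=1)
        return np.minimum(np.abs(r-.028),np.abs(t-p[4])+np.maximum(r-.028,0))
    s=least_squares(f,[.605,.045,-.7,.07,.05],loss='soft_l1',f_scale=.001,x_scale=.01)
    a=np.array([s.x[2],s.x[3],1]);a/=np.linalg.norm(a)
    L=np.array([s.x[0],s.x[1],.1])+a*s.x[4]
    print(n,len(q),'lid',L,'base',L-.11*a,'lean',np.degrees(np.arccos(a[2])),'az',np.degrees(np.arctan2(a[1],a[0])),s.cost)
    # tray: gray pixels in rim height
    q,c=box(i,[.33,.17,.002],[.72,.48,.026]); sat=c.max(1)-c.min(1); q=q[sat<22]; 
    xs=q[np.abs(q[:,1]-.32)<.07]; ys=q[np.abs(q[:,0]-.5)<.08]
    print(' tray x',np.percentile(xs[:,0],[.5,99.5]),'y',np.percentile(ys[:,1],[.5,99.5]), rect(q))
    # spoon
    Cc=C[n]; hsv=cv2.cvtColor(Cc['image'],cv2.COLOR_RGB2HSV)
    r=(395,258,465,285) if i==0 else (322,335,362,420)
    sub=hsv[r[1]:r[3],r[0]:r[2]].astype(int); m=((sub[...,2]>150)).astype(np.uint8)
    k,l,st,_=cv2.connectedComponentsWithStats(m); j=1+np.argmax(st[1:,4]); v,u=np.nonzero(l==j)
    P=np.array([onplane(Cc,a+r[0],b+r[1],.008) for a,b in zip(u,v)]); print(' spoon',len(P),rect(P),P.min(0),P.max(0), np.percentile(sub[...,2],[10,50,90]))
    hd=P[P[:,1]<P[:,1].max()-.05]; cf=np.polyfit(hd[:,1],hd[:,0],1); print('  handle: x=',cf,'tail y',P[:,1].min(),'angle',np.degrees(np.arctan(cf[0])))
    q,_=box(i,[.57,-.4,.07],[.66,-.25,.1]); print(' pcup rim',rect(q))
    for nm,lo,hi in(('purple',[.33,-.42,.03],[.48,-.26,.07]),('blue',[.28,-.22,.03],[.44,-.08,.07]),('purple2',[.3,.15,.03],[.42,.33,.07])):
        q,_=box(i,lo,hi); print(' ',nm,q[:,:2].min(0),q[:,:2].max(0))
E
```

```text
top 659 lid [0.5897 0.0488 0.1366] base [0.6524 0.0422 0.0464] lean 34.9653396654054 az 174.03814868226982 0.0006685957002872253
 tray x [0.3993 0.646 ] y [0.2339 0.4223] ((496.76263427734375, 309.286865234375), (229.51800537109375, 308.56414794921875), 89.80449676513672)
 spoon 1627 ((512.9266357421875, -306.53277587890625), (186.60784912109375, 69.65465545654297), 89.73702239990234) [ 0.4777 -0.4     0.008 ] [ 0.5481 -0.2131  0.008 ] [147. 162. 182.]
  handle: x= [-0.0121  0.5095] tail y -0.39999561918045845 angle -0.695405433478651
 pcup rim ((609.8026733398438, -334.8741149902344), (73.41189575195312, 74.6858901977539), 27.499971389770508)
  purple [ 0.3316 -0.4195] [ 0.4422 -0.3419]
  blue [ 0.2802 -0.22  ] [ 0.3686 -0.1155]
  purple2 [0.3    0.1798] [0.3606 0.2669]
side 864 lid [0.5912 0.047  0.1343] base [0.6536 0.0413 0.0439] lean 34.75500462112834 az 174.7495209218492 0.0005426115774585242
 tray x [0.401  0.6459] y [0.228  0.4203] ((560.5621337890625, 322.83770751953125), (198.54066467285156, 321.28155517578125), 89.13215637207031)
 spoon 393 ((499.7811584472656, -298.35211181640625), (154.8706817626953, 35.282413482666016), 76.42179107666016) [ 0.4927 -0.3775  0.008 ] [ 0.5313 -0.2197  0.008 ] [129. 142. 155.]
  handle: x= [0.1339 0.5463] tail y -0.3775374582316338 angle 7.6281127561828255
 pcup rim ((610.6044921875, -337.3944091796875), (75.99152374267578, 73.5033950805664), 62.03306198120117)
  purple [ 0.3301 -0.4199] [ 0.4434 -0.3459]
  blue [ 0.2801 -0.22  ] [ 0.3687 -0.119 ]
  purple2 [0.3002 0.1762] [0.3624 0.2518]
```

```bash
cat > g.py <<'E'
from h import *
np.set_printoptions(precision=4,suppress=True)
YAW=np.radians(-5.6); O=np.array([.648,-.0135,0])
sy=np.array([-np.sin(YAW),np.cos(YAW),0]); sx=np.array([np.cos(YAW),np.sin(YAW),0]); ez=np.array([0,0,1.])
a=-sx*np.sin(np.radians(35))+ez*np.cos(np.radians(35))
seat=O+.055*sy+.045*ez
cx=sx*np.cos(np.radians(35))+ez*np.sin(np.radians(35))
def RR(z,y): return np.stack([np.cross(y,z),y,z],1)
RT=RR(-a,sy); RD=RR(-ez,sy)
def delta(pos,Rt):
    o=arm.observe(); Rc=R.from_rotvec(o['ee_rot']).as_matrix()
    print('t',round(o['clock'],2),'at',o['eef_pos'],'d mm',(np.array(pos)-o['eef_pos'])*1000,'turn deg',np.degrees(R.from_matrix(Rt@Rc.T).as_rotvec()),'q',o['qpos'])
E
python3 - <<'E'
from g import *
print(seat,a,cx); delta(seat+a*.240,RT); delta(seat+a*.1373,RT)
E
```

```text
[0.6534 0.0412 0.045 ] [-0.5708  0.056   0.8192] [ 0.8152 -0.0799  0.5736]
t 0.4 at [0.1739 0.5217 0.3026] d mm [ 342.4489 -467.0548  -61.0445] turn deg [ -7.2859 -34.3071  12.4368] q [ 1.0337  0.3807  1.2975 -0.0001  1.4636 -0.2153]
t 0.4 at [0.1739 0.5217 0.3026] d mm [ 401.074  -472.803  -145.1714] turn deg [ -7.2859 -34.3071  12.4368] q [ 1.0337  0.3807  1.2975 -0.0001  1.4636 -0.2153]
```

carry_out([
  [1,[45,-55,0],[-1,-5,2]],
  [1,[85,-115,0],[-2,-10,4]],
  [1,[130,-175,0],[-3,-15,6]],
  [1,[170,-230,0],[-4,-20,8]],
  [1,[215,-290,0],[-5,-25,9]],
  [1,[260,-350,0],[-6,-29,10]],
  [1,[300,-410,0],[-7,-32,11]],
  [1,[342,-467,-30],[-7.3,-34.3,12.4]],
], grip_force=25)

```text
clock: 1.4
eef_pos: [0.4742, 0.1197, 0.3]
ee_rot: [0.123, 2.525, -0.04]
ft_force: [0.5, 1.0, -0.4]
grip_width: 0.997
grasp_force: 0.0
```

I passed that shift in mm. The per-row limit capped it and it went the intended way, so no harm was done; I'll use metres from here on.

```bash
python3 - <<'E'
from g import *
delta(seat+a*.240,RT)
E
```

```text
t 1.4 at [0.4742 0.1197 0.3   ] d mm [ 42.1887 -65.0689 -58.402 ] turn deg [ 0.039   0.1652 -0.0021] q [ 0.0345  0.1356  1.762  -0.1283  0.6383 -1.3595]
```

carry_out([
  [1,[0.022,-0.033,-0.03],[0,0,0]],
  [1,[0.042,-0.065,-0.058],[0,0.2,0]],
  [1,[0.042,-0.065,-0.058],[0,0.2,0]],
  [1,[0.042,-0.065,-0.058],[0,0.2,0]],
])

```text
clock: 1.9
eef_pos: [0.5152, 0.0569, 0.242]
ee_rot: [0.124, 2.531, -0.039]
ft_force: [-0.1, -0.0, 0.2]
grip_width: 0.999
grasp_force: 0.0
```

```bash
python3 - <<'E'
from g import *
delta(seat+a*.240,RT);delta(seat+a*.1373,RT)
E
```

```text
t 1.9 at [0.5152 0.0569 0.242 ] d mm [ 1.1483 -2.2043 -0.3764] turn deg [-0.0152 -0.1794  0.0283] q [-0.1242  0.2559  1.801   0.0322  0.4773 -1.6207]
t 1.9 at [0.5152 0.0569 0.242 ] d mm [ 59.7734  -7.9525 -84.5034] turn deg [-0.0152 -0.1794  0.0283] q [-0.1242  0.2559  1.801   0.0322  0.4773 -1.6207]
```

carry_out([
  [1,[0.016,-0.004,-0.021],[0,0,0]],
  [1,[0.031,-0.005,-0.042],[0,0,0]],
  [1,[0.046,-0.0065,-0.063],[0,0,0]],
  [1,[0.06,-0.008,-0.0845],[0,0,0]],
  [1,[0.06,-0.008,-0.0845],[0,0,0]],
  [1,[0.06,-0.008,-0.0845],[0,0,0]],
])

```text
clock: 2.65
eef_pos: [0.5751, 0.0493, 0.1583]
ee_rot: [0.123, 2.53, -0.039]
ft_force: [0.0, -0.4, 0.0]
grip_width: 1.001
grasp_force: 0.0
```

```bash
python3 - <<'E'
from g import *
delta(seat+a*.1373,RT); save(cap('side'),'s1.png',(230,120,430,320),3)
E
```

```text
t 2.65 at [0.5751 0.0493 0.1583] d mm [-0.0716 -0.3924 -0.8468] turn deg [-0.006  -0.1186 -0.0341] q [-0.1246  0.4737  1.7601  0.053   0.2996 -1.644 ]
```

View pics/s1.png

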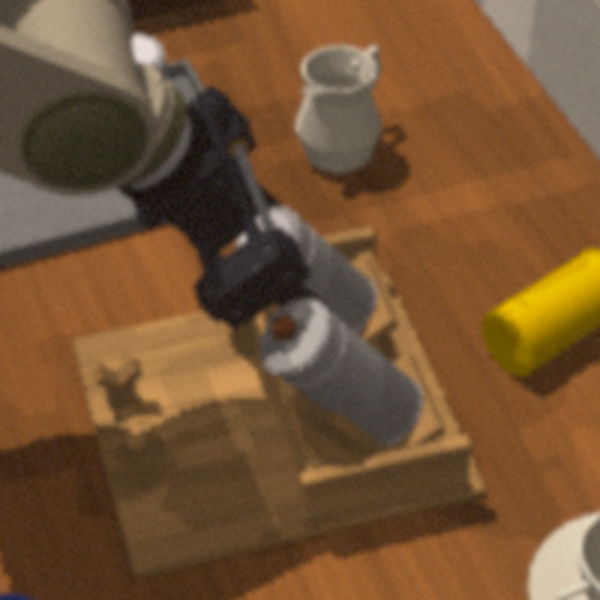

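The fingers straddle the empty tin's lid (crop 285,225) and the body clears the tea tin's knob (285,325). Closing now.

carry_out([
  [-1,[0,0,0],[0,0,0]],
  [-1,[0,0,0],[0,0,0]],
  [-1,[0,0,0],[0,0,0]],
  [-1,[0,0,0],[0,0,0]],
  [-1,[0,0,0],[0,0,0]],
  [-1,[0,0,0],[0,0,0]],
])

```text
clock: 3.45
eef_pos: [0.5762, 0.0494, 0.1584]
ee_rot: [0.124, 2.528, -0.038]
ft_force: [1.9, 9.1, 5.7]
grip_width: 0.63
grasp_force: 25.0
```

carry_out([
  [-1,[-0.004,0.001,0.016],[0,0,0]],
  [-1,[-0.014,0.002,0.034],[0,0,0]],
  [-1,[-0.03,0.003,0.06],[0,0,0]],
  [-1,[-0.05,0.005,0.09],[0,0,0]],
  [-1,[-0.06,0.03,0.12],[0,0,0]],
  [-1,[-0.07,0.075,0.145],[1,8,0]],
  [-1,[-0.08,0.125,0.145],[2,17,0]],
  [-1,[-0.09,0.175,0.145],[3.4,25,0]],
])

```text
clock: 4.45
eef_pos: [0.4846, 0.225, 0.3025]
ee_rot: [0.154, 2.974, 0.01]
ft_force: [0.8, -0.5, -1.5]
grip_width: 0.631
grasp_force: 25.0
```

```bash
python3 - <<'E'
from g import *
delta([.462,.326,.160],RD)
E
```

```text
t 4.45 at [0.4846 0.225  0.3025] d mm [ -22.6476  100.9642 -142.5233] turn deg [0.0601 9.389  0.3122] q [ 0.2266  0.3075  1.4182 -0.0401  1.2567 -1.2317]
```

carry_out([
  [-1,[-0.012,0.05,0],[0,5,0]],
  [-1,[-0.023,0.1,-0.01],[0,9.4,0.3]],
  [-1,[-0.023,0.1,-0.06],[0,9.4,0.3]],
  [-1,[-0.023,0.1,-0.11],[0,9.4,0.3]],
  [-1,[-0.023,0.1,-0.142],[0,9.4,0.3]],
  [-1,[-0.023,0.1,-0.142],[0,9.4,0.3]],
  [-1,[-0.023,0.1,-0.142],[0,9.4,0.3]],
])

```text
clock: 5.32
eef_pos: [0.4629, 0.3237, 0.1613]
ee_rot: [0.153, 3.132, -0.0]
ft_force: [0.6, -0.3, -1.4]
grip_width: 0.628
grasp_force: 25.0
```

```bash
python3 - <<'E'
from g import *
delta([.462,.326,.1435],RD)
c=cap('side'); P=cloud(c); q=P[(abs(P[...,0]-.462)<.06)&(abs(P[...,1]-.326)<.06)&(P[...,2]<.12)&(c['range_z']>0)]
im=c['image'].copy(); u,v=proj(c,[.462,.326,.03])[0]; print(u,v); save(c,'s2.png',(int(u)-80,int(v)-70,int(u)+80,int(v)+60),4)
E
```

```text
t 5.33 at [0.4629 0.3237 0.1613] d mm [ -0.9228   2.3072 -17.8433] turn deg [0.0223 0.3303 0.0042] q [ 0.4015  0.5438  1.4659 -0.0029  1.1267 -1.0702]
234.92041181698073 172.95136754450297
```

View pics/s2.png

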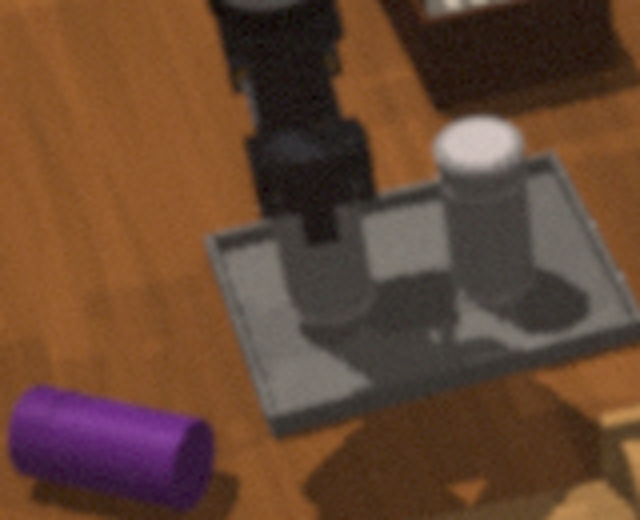

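The empty tin hangs upright over the near half of the tray (crop 325,280), clear of the rim and of the full tin (485,220). I'll lower it until it touches.

carry_out([
  [-1,[0,0.001,-0.008],[0,0.3,0]],
  [-1,[0,0.001,-0.013],[0,0.3,0]],
  [-1,[0,0.001,-0.016],[0,0.3,0]],
  [-1,[0,0.001,-0.016],[0,0.3,0]],
])

```text
clock: 5.88
eef_pos: [0.4624, 0.3245, 0.1439]
ee_rot: [-0.153, -3.136, 0.002]
ft_force: [0.4, 0.2, -1.1]
grip_width: 0.632
grasp_force: 25.0
```

carry_out([
  [-1,[0,0,-0.001],[0,0,0]],
  [-1,[0,0,-0.002],[0,0,0]],
  [-1,[0,0,-0.002],[0,0,0]],
])

```text
clock: 6.25
eef_pos: [0.4627, 0.3246, 0.1435]
ee_rot: [0.153, 3.137, -0.001]
ft_force: [-1.2, -1.1, 10.2]
grip_width: 0.626
grasp_force: 25.0
```

Contact at 10 N. I'll release it and back off straight up.

carry_out([
  [-1,[0,0,0.0005],[0,0,0]],
  [0.6,[0,0,0.0005],[0,0,0]],
  [1,[0,0,0.0005],[0,0,0]],
  [1,[0,0,0.0005],[0,0,0]],
  [1,[0,0,0.0005],[0,0,0]],
  [1,[0,0,0.04],[0,0,0]],
  [1,[0,0,0.1],[0,0,0]],
  [1,[0,0,0.1],[0,0,0]],
])

```text
clock: 7.25
eef_pos: [0.4634, 0.325, 0.2462]
ee_rot: [0.153, 3.131, 0.004]
ft_force: [0.7, -0.2, -0.3]
grip_width: 0.998
grasp_force: 0.0
```

```bash
python3 - <<'E'
from m import *
from g import *
for i in (0,1):
    for x,y in((.462,.325),(.5717,.32)):
        q,_=box(i,[x-.045,y-.045,.105],[x+.045,y+.045,.125]); print(i,len(q),len(q) and (np.median(q[:,2]),(q.min(0)+q.max(0))/2,np.ptp(q,axis=0)))
delta([.5715,.320,.200],RD)
E
```

```text
0 31 (np.float64(0.1173302839535446), array([0.4627, 0.3081, 0.1186]), array([0.0296, 0.0074, 0.0116]))
0 407 (np.float64(0.11749066642369677), array([0.5704, 0.3213, 0.1151]), array([0.055 , 0.0565, 0.019 ]))
1 314 (np.float64(0.11422079985154572), array([0.463 , 0.3208, 0.1129]), array([0.0572, 0.0623, 0.0157]))
1 292 (np.float64(0.11445206407988925), array([0.5726, 0.3197, 0.1123]), array([0.0574, 0.0626, 0.0143]))
t 7.35 at [0.4622 0.3244 0.2419] d mm [109.3208  -4.4208 -41.8724] turn deg [ 0.0623 -0.0636 -0.0006] q [ 0.4026  0.4566  1.3567 -0.0006  1.3297 -1.0703]
```

carry_out([
  [1,[0.055,-0.001,0],[0,0,0]],
  [1,[0.11,-0.0025,0],[0,0,0]],
  [1,[0.11,-0.0025,0],[0,0,0]],
  [1,[0.11,-0.0025,-0.04],[0,0,0]],
  [1,[0.11,-0.0025,-0.08],[0,0,0]],
  [1,[0.11,-0.0025,-0.0985],[0,0,0]],
  [1,[0.11,-0.0025,-0.0985],[0,0,0]],
  [1,[0.11,-0.0025,-0.0985],[0,0,0]],
], grip_force=35)

```text
clock: 8.35
eef_pos: [0.5722, 0.3222, 0.1441]
ee_rot: [-0.153, -3.137, 0.002]
ft_force: [-0.7, -0.1, -0.2]
grip_width: 1.0
grasp_force: 0.0
```

carry_out([
  [-1,[0,0,0],[0,0,0]],
  [-1,[0,0,0],[0,0,0]],
  [-1,[0,0,0],[0,0,0]],
  [-1,[0,0,0],[0,0,0]],
  [-1,[0,0,0],[0,0,0]],
  [-1,[0,0,0],[0,0,0]],
])

```text
clock: 9.1
eef_pos: [0.5724, 0.3221, 0.1437]
ee_rot: [-0.153, -3.137, 0.001]
ft_force: [-0.6, 1.1, 2.5]
grip_width: 0.629
grasp_force: 35.0
```

carry_out([
  [-1,[0,0,0.04],[0,0,0]],
  [-1,[0,0,0.1],[0,0,0]],
  [-1,[-0.01,-0.03,0.15],[-1,-8,0]],
  [-1,[-0.02,-0.08,0.16],[-2,-17,0]],
  [-1,[-0.03,-0.13,0.16],[-3,-25,0]],
  [-1,[-0.04,-0.18,0.16],[-3.4,-34.8,0]],
  [-1,[-0.04,-0.23,0.15],[-3.4,-34.8,0]],
  [-1,[-0.04,-0.23,0.15],[-3.4,-34.8,0]],
])

```text
clock: 10.1
eef_pos: [0.5314, 0.0892, 0.2921]
ee_rot: [0.13, 2.534, -0.043]
ft_force: [-0.3, -0.2, -3.8]
grip_width: 0.628
grasp_force: 35.0
```

```bash
python3 - <<'E'
from g import *
delta(seat+a*(.1378+.09)+cx*.01,RT)
delta(seat+a*(.1378+.01)+cx*.006,RT)
E
```

```text
t 10.1 at [0.5314 0.0892 0.2921] d mm [  0.048  -36.0255 -54.7387] turn deg [ 0.0454 -0.3406  0.3028] q [-0.0405  0.2277  1.6634 -0.0608  0.6473 -1.4716]
t 10.1 at [0.5314 0.0892 0.2921] d mm [  42.4541  -40.1835 -122.5652] turn deg [ 0.0454 -0.3406  0.3028] q [-0.0405  0.2277  1.6634 -0.0608  0.6473 -1.4716]
```

carry_out([
  [-1,[0,-0.02,-0.03],[0,0,0]],
  [-1,[0,-0.036,-0.055],[0,-0.3,0.3]],
  [-1,[0,-0.036,-0.055],[0,-0.3,0.3]],
  [-1,[0.014,-0.037,-0.078],[0,-0.3,0.3]],
  [-1,[0.028,-0.0385,-0.1],[0,-0.3,0.3]],
  [-1,[0.0425,-0.04,-0.1225],[0,-0.3,0.3]],
  [-1,[0.0425,-0.04,-0.1225],[0,-0.3,0.3]],
  [-1,[0.0425,-0.04,-0.1225],[0,-0.3,0.3]],
])

```text
clock: 11.1
eef_pos: [0.5749, 0.0527, 0.1722]
ee_rot: [0.116, 2.524, -0.037]
ft_force: [-0.7, -0.3, -3.3]
grip_width: 0.628
grasp_force: 35.0
```

```bash
python3 - <<'E'
from g import *
delta(seat+a*(.1378+.01)+cx*.006,RT)
delta(seat+a*(.1378),RT)
s=cap('side');P=cloud(s); save(s,'s3.png',(270,150,410,310),4)
E
```

```text
t 11.1 at [0.5749 0.0527 0.1722] d mm [-0.9691 -3.7116 -2.6727] turn deg [ 0.0375  0.2534 -0.3122] q [-0.1184  0.4506  1.7483  0.0462  0.3279 -1.636 ]
t 11.1 at [0.5749 0.0527 0.1722] d mm [ -0.1521  -3.7917 -14.3057] turn deg [ 0.0375  0.2534 -0.3122] q [-0.1184  0.4506  1.7483  0.0462  0.3279 -1.636 ]
```

View pics/s3.png

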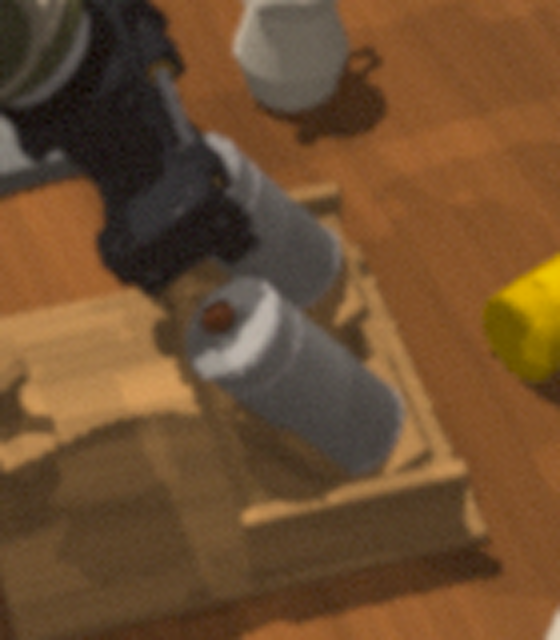

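carry_out([
  [-1,[0,-0.003,0],[0,0.2,-0.3]],
  [-1,[-0.001,-0.003,-0.003],[0,0.2,-0.3]],
  [-1,[-0.003,-0.0027,-0.0045],[0,0.2,-0.3]],
  [-1,[-0.005,-0.0025,-0.006],[0,0.2,-0.3]],
  [-1,[-0.005,-0.0025,-0.006],[0,0.2,-0.3]],
])

```text
clock: 11.78
eef_pos: [0.5707, 0.0495, 0.1659]
ee_rot: [0.124, 2.525, -0.04]
ft_force: [4.0, 1.7, 0.9]
grip_width: 0.629
grasp_force: 35.0
```

```bash
python3 - <<'E'
from g import *
delta(seat+a*(.1378),RT)
E
```

```text
t 11.78 at [0.5707 0.0495 0.1659] d mm [ 4.0408 -0.5483 -8.0417] turn deg [0.0643 0.1834 0.0309] q [-0.125   0.4553  1.7664  0.0488  0.3062 -1.6396]
```

carry_out([
  [-1,[0.0017,0,-0.0025],[0,0,0]],
  [-1,[0.0034,0,-0.005],[0,0,0]],
  [-1,[0.0043,0,-0.0063],[0,0,0]],
  [-1,[0.0043,0,-0.0063],[0,0,0]],
])

```text
clock: 12.28
eef_pos: [0.5748, 0.0499, 0.1592]
ee_rot: [0.124, 2.526, -0.04]
ft_force: [4.7, 4.8, 3.2]
grip_width: 0.628
grasp_force: 35.0
```

```bash
python3 - <<'E'
from g import *
delta(seat+a*(.1378),RT)
E
```

```text
t 12.28 at [0.5748 0.0499 0.1592] d mm [-0.1134 -0.9388 -1.3086] turn deg [0.0299 0.1124 0.0182] q [-0.1232  0.472   1.7617  0.0487  0.2955 -1.6382]
```

carry_out([
  [-1,[0.0004,-0.0003,-0.0006],[0,0,0]],
  [-1,[0.0008,-0.0004,-0.0012],[0,0,0]],
  [-1,[0.0008,-0.0004,-0.0012],[0,0,0]],
])

```text
clock: 12.65
eef_pos: [0.5757, 0.0496, 0.1583]
ee_rot: [0.124, 2.526, -0.039]
ft_force: [3.5, 6.8, 4.1]
grip_width: 0.628
grasp_force: 35.0
```

carry_out([
  [-1,[0.0004,0,-0.0006],[0,0,0]],
  [-1,[0.0008,0,-0.0012],[0,0,0]],
  [-1,[0.0008,0,-0.0012],[0,0,0]],
])

```text
clock: 13.02
eef_pos: [0.576, 0.0497, 0.1581]
ee_rot: [0.123, 2.525, -0.04]
ft_force: [-8.1, 6.0, 15.8]
grip_width: 0.627
grasp_force: 35.0
```

carry_out([
  [-1,[-0.0008,0,0],[0,0,0]],
  [-1,[-0.0008,0,0],[0,0,0]],
  [-1,[-0.0008,0,0],[0,0,0]],
  [-1,[-0.0008,0,0],[0,0,0]],
], grip_force=8)

```text
clock: 13.52
eef_pos: [0.5758, 0.0497, 0.1579]
ee_rot: [0.123, 2.524, -0.04]
ft_force: [-0.7, 6.8, 10.0]
grip_width: 0.635
grasp_force: 8.0
```

carry_out([
  [0.6,[0,0,0],[0,0,0]],
  [1,[0,0,0],[0,0,0]],
  [1,[0,0,0],[0,0,0]],
  [1,[0,0,0],[0,0,0]],
  [1,[0,0,0],[0,0,0]],
  [1,[-0.011,0.001,0.016],[0,0,0]],
  [1,[-0.034,0.0035,0.05],[0,0,0]],
  [1,[-0.06,0.006,0.086],[0,0,0]],
])

```text
clock: 14.52
eef_pos: [0.5143, 0.0551, 0.2429]
ee_rot: [0.124, 2.529, -0.04]
ft_force: [0.6, 0.3, 0.4]
grip_width: 0.998
grasp_force: 0.0
```

carry_out([
  [1,[-0.01,0,0.05],[0,0,0]],
  [1,[-0.04,-0.05,0.09],[0,8,0]],
  [1,[-0.06,-0.1,0.09],[0,16,0]],
  [1,[-0.07,-0.15,0.09],[0,24,0]],
  [1,[-0.07,-0.19,0.09],[0,30,0]],
  [1,[-0.07,-0.19,0.09],[0,30,0]],
])

```text
clock: 15.28
eef_pos: [0.4454, -0.137, 0.3319]
ee_rot: [0.131, 3.052, -0.082]
ft_force: [-0.2, 0.3, -0.6]
grip_width: 0.996
grasp_force: 0.0
```

```bash
cat > sp.py <<'E'
from m import *
def spoon(n):
    Cc=C[n]; lab=cv2.cvtColor(Cc['image'],cv2.COLOR_RGB2LAB).astype(float)
    r=(392,255,470,290) if n=='top' else (318,332,364,424)
    sub=lab[r[1]:r[3],r[0]:r[2]]; bg=np.median(sub.reshape(-1,3),0); d=np.linalg.norm((sub-bg)*[1,1,1],axis=2)*np.sign(sub[...,0]-bg[0])
    m=(cv2.GaussianBlur(d,(3,3),0)>14).astype(np.uint8)
    k,l,st,_=cv2.connectedComponentsWithStats(m); j=1+np.argmax(st[1:,4]); v,u=np.nonzero(l==j)
    P=np.array([onplane(Cc,a+r[0],b+r[1],.007) for a,b in zip(u,v)])
    hd=P[P[:,1]<P[:,1].max()-.05]; cf=np.polyfit(hd[:,1],hd[:,0],1)
    th=np.arctan(cf[0]); ax=np.array([np.sin(th),np.cos(th)]); t=P[:,:2]@ax; tail=t.min()
    y=(hd[:,1].mean()); x=np.polyval(cf,y); o=np.array([x,y])+ax*(tail+.06-np.array([x,y])@ax)
    print(n,len(P),'len',np.ptp(t),'angle',np.degrees(th),'mid',o,'bowlend-mid',t.max()-o@ax)
E
python3 - <<'E'
from sp import *
from g import *
for n in C: spoon(n)
for i in (0,1):
    q,c=box(i,[.55,-.02,.075],[.70,.085,.16]); sat=c.max(1)-c.min(1); q=q[sat<25]
    def f(p):
        a_=np.array([p[2],p[3],1.]);a_/=np.linalg.norm(a_); d=q-[p[0],p[1],.1]
        t=d@a_; r=np.linalg.norm(d-np.outer(t,a_),axis=1)
        return np.minimum(np.abs(r-.028),np.abs(t-p[4])+np.maximum(r-.028,0))
    s=least_squares(f,[.605,.045,-.7,.07,.05],loss='soft_l1',f_scale=.001,x_scale=.01)
    b=np.array([s.x[2],s.x[3],1]);b/=np.linalg.norm(b); L=np.array([s.x[0],s.x[1],.1])+b*s.x[4]
    print(len(q),'lid',L,'base',L-.11*b,np.degrees(np.arccos(b[2])),np.degrees(np.arctan2(b[1],b[0])))
delta([.5,-.28,.25],RD)
E
```

```text
top 498 len 0.1610234501175573 angle -15.24197980554743 mid [ 0.4929 -0.3689] bowlend-mid 0.10102345011755726
side 952 len 0.1825171419767488 angle 13.435718758716243 mid [ 0.4834 -0.3375] bowlend-mid 0.12251714197674876
670 lid [0.5891 0.0483 0.1365] base [0.6527 0.0425 0.047 ] 35.49426201420897 174.7255225852622
873 lid [0.5908 0.0476 0.1342] base [0.6535 0.041  0.0441] 34.98289572645984 174.01628627087842
t 15.38 at [ 0.4449 -0.1346  0.332 ] d mm [  55.1219 -145.4154  -81.9924] turn deg [ 3.2683  4.8564 -0.8316] q [-0.5478  0.1758  1.5078 -0.0039  1.3559 -2.0347]
```

```bash
python3 - <<'E'
from h import *
t=cv2.imread('pics/top0.png')[255:290,392:470]; s=cv2.imread('pics/side0.png')[335:419,318:364]
t=cv2.resize(t,None,fx=7,fy=7,interpolation=cv2.INTER_CUBIC); s=cv2.resize(s,None,fx=5.5,fy=5.5,interpolation=cv2.INTER_CUBIC)
im=np.zeros((470,800,3),np.uint8); im[:t.shape[0],:t.shape[1]]=t; im[:s.shape[0],547:547+s.shape[1]]=s
cv2.imwrite('pics/spoon.png',im)
E
```

```text
(no output)
```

View pics/spoon.png

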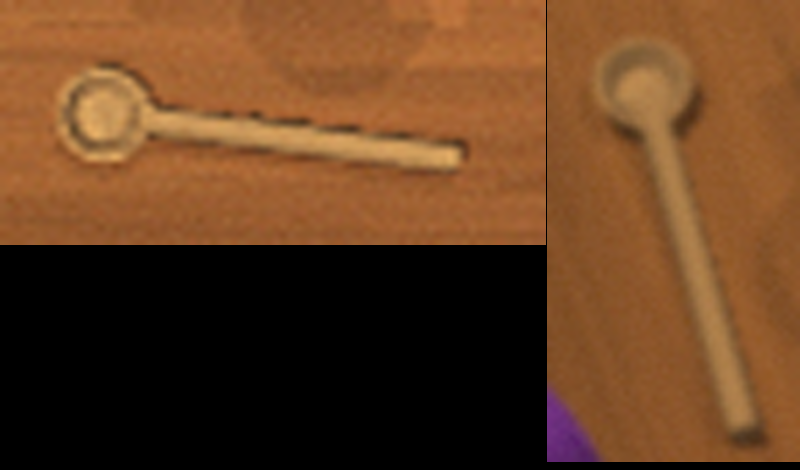

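The bowl is at (104,114) in the top crop and (644,85) in the side crop. The handle's tail end is at (461,157) and (742,430).

```bash
python3 - <<'E'
from g import *
px={'top':((104/7+392-.43,114/7+255-.43),(461/7+392-.43,157/7+255-.43)),'side':((97/5.5+318-.4,85/5.5+335-.4),(195/5.5+318-.4,430/5.5+335-.4))}
res=[]
for n in px:
    c=cap(n); b=onplane(c,*px[n][0],.007); t=onplane(c,*px[n][1],.007); d=b-t; L=np.linalg.norm(d); u=d/L
    print(n,b,t,L,np.degrees(np.arctan2(-u[0],u[1])), 'mid', t+u*.06, 'mid from bowl',b-u*.076); res.append(((t+u*.06+b-u*.076)/2,u))
mid=(res[0][0]+res[1][0])/2; u=(res[0][1]+res[1][1]); u[2]=0; u/=np.linalg.norm(u); print('mid',mid,'u',u,np.degrees(np.arctan2(-u[0],u[1])))
E
```

```text
top [ 0.5135 -0.2445  0.007 ] [ 0.4965 -0.3807  0.007 ] 0.1372572587845387 -7.127412888483899 mid [ 0.5039 -0.3212  0.007 ] mid from bowl [ 0.5041 -0.32    0.007 ]
side [ 0.5136 -0.2454  0.007 ] [ 0.495  -0.3796  0.007 ] 0.13547249939803224 -7.856262073967491 mid [ 0.5032 -0.3202  0.007 ] mid from bowl [ 0.5032 -0.3207  0.007 ]
mid [ 0.5036 -0.3205  0.007 ] u [0.1304 0.9915 0.    ] -7.491837481225696
```

The gripper body (187 mm along its closing line) would foul the paper cup if I grasped the spoon where it lies. I'll first draw the spoon about 40 mm towards the robot, with the part-open fingers behind the handle and the narrow side of the body facing the cup.

```bash
python3 - <<'E'
from g import *
u=np.array([.1304,.9915,0]); delta([.5284,-.3006,.16],RR(-ez,u)); delta([.5284,-.3006,.068],RR(-ez,u))
E
```

```text
t 15.47 at [ 0.4447 -0.1338  0.3323] d mm [  83.6718 -166.7642 -172.3189] turn deg [ 3.3686  4.8179 -2.8097] q [-0.5464  0.1748  1.5081 -0.0041  1.3562 -2.0349]
t 15.47 at [ 0.4447 -0.1338  0.3323] d mm [  83.6718 -166.7642 -264.3189] turn deg [ 3.3686  4.8179 -2.8097] q [-0.5464  0.1748  1.5081 -0.0041  1.3562 -2.0349]
```

carry_out([
  [-0.1,[0.02,-0.045,-0.02],[1,1,-1]],
  [-0.1,[0.04,-0.09,-0.06],[2,3,-2]],
  [-0.1,[0.06,-0.13,-0.1],[3.4,4.8,-2.8]],
  [-0.1,[0.0837,-0.167,-0.14],[3.4,4.8,-2.8]],
  [-0.1,[0.0837,-0.167,-0.172],[3.4,4.8,-2.8]],
  [-0.1,[0.0837,-0.167,-0.172],[3.4,4.8,-2.8]],
])

```text
clock: 16.23
eef_pos: [0.5283, -0.3005, 0.1584]
ee_rot: [-0.205, -3.131, -0.005]
ft_force: [0.3, 0.5, 0.6]
grip_width: 0.451
grasp_force: 0.0
```

```bash
python3 - <<'E'
from g import *
u=np.array([.1304,.9915,0]); delta([.5284,-.3006,.068],RR(-ez,u))
E
```

```text
t 16.23 at [ 0.5283 -0.3005  0.1584] d mm [  0.0685  -0.1438 -90.4183] turn deg [-0.2034 -0.2142 -0.0095] q [-0.7117  0.613   1.3347  0.0003  1.199  -2.152 ]
```

carry_out([
  [-0.1,[0,0,-0.04],[-0.2,-0.2,0]],
  [-0.1,[0,0,-0.075],[-0.2,-0.2,0]],
  [-0.1,[0,0,-0.09],[-0.2,-0.2,0]],
  [-0.1,[0,0,-0.09],[-0.2,-0.2,0]],
  [-0.1,[0,0,-0.09],[-0.2,-0.2,0]],
])

```text
clock: 16.85
eef_pos: [0.5293, -0.3021, 0.0722]
ee_rot: [0.206, 3.129, -0.007]
ft_force: [-0.6, -0.4, 0.4]
grip_width: 0.45
grasp_force: 0.0
```

carry_out([
  [-0.1,[-0.004,0.0005,0],[0,0,0]],
  [-0.1,[-0.011,0.0015,0],[0,0,0]],
  [-0.1,[-0.018,0.0025,0],[0,0,0]],
  [-0.1,[-0.026,0.0035,0],[0,0,0]],
  [-0.1,[-0.034,0.0045,0],[0,0,0]],
  [-0.1,[-0.042,0.0055,0],[0,0,0]],
  [-0.1,[-0.05,0.0065,0],[0,0,0]],
  [-0.1,[-0.056,0.0075,0],[0,0,0]],
])

```text
clock: 17.85
eef_pos: [0.4721, -0.2943, 0.0703]
ee_rot: [0.207, 3.132, -0.005]
ft_force: [1.3, -0.1, -0.1]
grip_width: 0.45
grasp_force: 0.1
```

carry_out([
  [-0.1,[0,0,0],[0,0,0]],
  [-0.1,[0.005,0,0],[0,0,0]],
  [-0.1,[0.005,0,0.05],[0,0,0]],
  [-0.1,[0.005,0,0.11],[0,0,0]],
  [-0.1,[-0.03,0.06,0.15],[0,0,0]],
  [-0.1,[-0.06,0.12,0.19],[0,0,0]],
  [-0.1,[-0.08,0.18,0.22],[0,0,0]],
])

```text
clock: 18.73
eef_pos: [0.4051, -0.1467, 0.2731]
ee_rot: [0.207, 3.131, -0.005]
ft_force: [0.7, 0.3, 1.3]
grip_width: 0.451
grasp_force: 0.0
```

```bash
python3 - <<'E'
from h import *
a=cap('top'); b=cap('side')
t=a['image'][260:305,392:470,::-1]; s=b['image'][325:419,290:356,::-1]
t=cv2.resize(t,None,fx=6,fy=6,interpolation=cv2.INTER_CUBIC); s=cv2.resize(s,None,fx=5,fy=5,interpolation=cv2.INTER_CUBIC)
im=np.zeros((480,800,3),np.uint8); im[:t.shape[0],:t.shape[1]]=t; im[:s.shape[0],470:470+s.shape[1]]=s
cv2.imwrite('pics/spoon2.png',im)
E
```

```text
(no output)
```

View pics/spoon2.png

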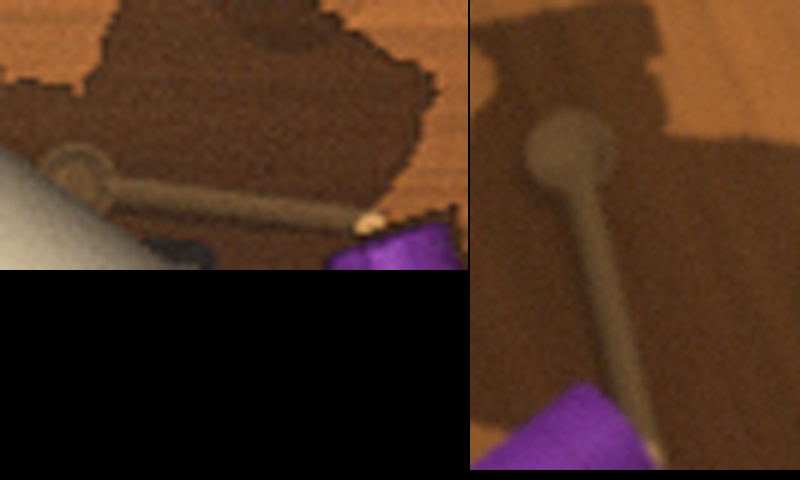

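The spoon is now further forward, with the bowl at (80,180) in the top crop and (570,150) in the side crop. Its tail is at (385,222), just short of the purple tin.

```bash
python3 - <<'E'
from g import *
px={'top':((80/6+391.6,180/6+259.6),(382/6+391.6,222/6+259.6)),'side':((100/5+289.6,150/5+324.6),(184/5+289.6,455/5+324.6))}
res=[]
for n in px:
    c=cap(n); b=onplane(c,*px[n][0],.007); t=onplane(c,*px[n][1],.007); d=b-t; L=np.linalg.norm(d); u=d/L
    print(n,b,t,L,np.degrees(np.arctan2(-u[0],u[1])), 'mid from bowl',b-u*.076); res.append((b-u*.076,u))
mid=(res[0][0]+res[1][0])/2; u=(res[0][1]+res[1][1]); u[2]=0; u/=np.linalg.norm(u); print('mid',mid,'u',u,np.degrees(np.arctan2(-u[0],u[1])))
p=np.array([u[1],-u[0],0]); G=mid+u*.018; print('G',G)
delta([G[0],G[1],.16],RR(-ez,p)); delta([G[0],G[1],.067],RR(-ez,p))
E
```

```text
top [ 0.4636 -0.2394  0.007 ] [ 0.4444 -0.3731  0.007 ] 0.13513172580331728 -8.170414184686683 mid from bowl [ 0.4528 -0.3146  0.007 ]
side [ 0.4624 -0.236   0.007 ] [ 0.4476 -0.3666  0.007 ] 0.13137193176240722 -6.495956608258571 mid from bowl [ 0.4538 -0.3115  0.007 ]
mid [ 0.4533 -0.3131  0.007 ] u [0.1276 0.9918 0.    ] -7.333185396472628
G [ 0.4556 -0.2952  0.007 ]
t 18.93 at [ 0.406  -0.1476  0.2725] d mm [  49.5693 -147.593  -112.4976] turn deg [  0.4194   0.0083 -89.8761] q [-0.6237  0.2008  1.6562 -0.001   1.2781 -2.0641]
t 18.93 at [ 0.406  -0.1476  0.2725] d mm [  49.5693 -147.593  -205.4976] turn deg [  0.4194   0.0083 -89.8761] q [-0.6237  0.2008  1.6562 -0.001   1.2781 -2.0641]
```

carry_out([
  [-0.1,[0.006,-0.02,0],[0,0,-10.5]],
  [-0.1,[0.012,-0.04,0],[0,0,-21]],
  [-0.1,[0.02,-0.06,0],[0,0,-31]],
  [-0.1,[0.026,-0.08,0],[0,0,-42]],
  [-0.1,[0.032,-0.1,0],[0,0,-52]],
  [-0.1,[0.04,-0.12,0],[0,0,-63]],
  [-0.1,[0.045,-0.135,-0.02],[0.2,0,-73]],
  [-0.1,[0.0495,-0.1475,-0.05],[0.4,0,-83]],
])

```text
clock: 19.92
eef_pos: [0.4557, -0.2976, 0.2203]
ee_rot: [2.24, 2.203, 0.003]
ft_force: [-0.0, -0.7, -0.2]
grip_width: 0.45
grasp_force: 0.0
```

```bash
python3 - <<'E'
from g import *
u=np.array([.1276,.9918,0]);p=np.array([u[1],-u[0],0]);G=[.4556,-.2952]
delta([G[0],G[1],.067],RR(-ez,p))
E
```

```text
t 19.93 at [ 0.4557 -0.2976  0.2203] d mm [  -0.1391    2.4296 -153.2758] turn deg [-0.0578  0.0933 -6.3817] q [-0.7968  0.4448  1.4476  0.002   1.2489 -0.7808]
```

carry_out([
  [-0.1,[0,0.001,-0.03],[0,0,-6.4]],
  [-0.1,[0,0.001,-0.08],[0,0,-6.4]],
  [-0.1,[0,0.001,-0.12],[0,0,-6.4]],
  [-0.1,[0,0.001,-0.145],[0,0,-6.4]],
  [-0.1,[0,0.001,-0.152],[0,0,-6.4]],
  [-0.1,[0,0.001,-0.152],[0,0,-6.4]],
  [-0.1,[0,0.001,-0.152],[0,0,-6.4]],
], grip_force=12)

```text
clock: 20.8
eef_pos: [0.4555, -0.295, 0.0707]
ee_rot: [2.351, 2.081, 0.003]
ft_force: [0.1, 0.0, -0.5]
grip_width: 0.452
grasp_force: 0.0
```

carry_out([
  [-1,[0,0,0],[0,0,0]],
  [-1,[0,0,0],[0,0,0]],
  [-1,[0,0,0],[0,0,0]],
  [-1,[0,0,0],[0,0,0]],
  [-1,[0,0,0],[0,0,0]],
])

```text
clock: 21.42
eef_pos: [0.4552, -0.2945, 0.0701]
ee_rot: [2.352, 2.082, 0.003]
ft_force: [-0.7, 0.4, 3.3]
grip_width: 0.129
grasp_force: 12.0
```

The handle is held right at the tips. I'll open slightly, go 3 mm lower and grip again.

carry_out([
  [-0.5,[0,0,0],[0,0,0]],
  [-0.5,[0,0,0],[0,0,0]],
  [-0.5,[0,0,-0.002],[0,0,0]],
  [-0.5,[0,0,-0.0035],[0,0,0]],
  [-0.5,[0,0,-0.0035],[0,0,0]],
  [-1,[0,0,-0.0035],[0,0,0]],
  [-1,[0,0,-0.0035],[0,0,0]],
  [-1,[0,0,-0.0035],[0,0,0]],
], grip_force=15)

```text
clock: 22.42
eef_pos: [0.4552, -0.2945, 0.0664]
ee_rot: [2.352, 2.083, 0.003]
ft_force: [0.4, -0.7, -1.0]
grip_width: 0.131
grasp_force: 15.0
```

carry_out([
  [-1,[0,0,0],[0,0,0]],
  [-1,[0,0,0],[0,0,0]],
  [-1,[0,0,0.03],[0,0,0]],
  [-1,[0,0,0.07],[0,0,0]],
  [-1,[0,0,0.1],[0,0,0]],
  [-1,[0,0,0.1],[0,0,0]],
])

```text
clock: 23.18
eef_pos: [0.4556, -0.2948, 0.1682]
ee_rot: [2.348, 2.08, 0.003]
ft_force: [0.7, 0.9, -0.2]
grip_width: 0.128
grasp_force: 15.0
```

```bash
python3 - <<'E'
from m import *
from g import *
o=arm.observe(); print(o['eef_pos'],np.degrees(R.from_rotvec(o['ee_rot']).as_matrix()[:,1]))
s=C['side'];u,v=proj(s,[.456,-.30,.1])[0]; save(s,'s4.png',(int(u)-75,int(v)-60,int(u)+75,int(v)+60),4)
print(u,v)
E
```

```text
[ 0.4549 -0.2942  0.1657] [56.8756 -6.9262  0.0434]
316.3393768082228 358.37024280063656
```

View pics/s4.png

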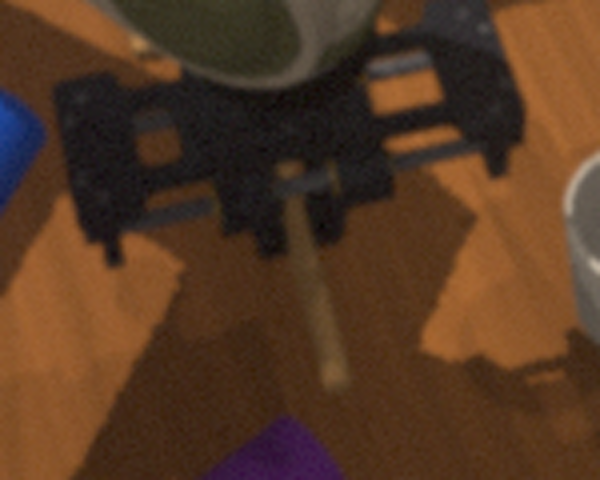

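The spoon is held by the handle, whose tail is at (335,380) in this crop. I'll get the handle's line from the side depth to check tilt and grip offset.

```bash
python3 - <<'E'
from m import *
from g import *
for n in ('side','top'):
    s=C[n];P=PC[n]; o=arm.observe()
    Rc=R.from_rotvec(o['ee_rot']).as_matrix(); gp=o['eef_pos']+Rc[:,2]*.0604
    q=P[s['range_z']>0]; q=q[(q[:,2]>.085)&(q[:,2]<.125)&(q[:,1]<gp[1]-.02)&(q[:,1]>gp[1]-.11)&(abs(q[:,0]-gp[0])<.035)]
    k=np.median(q,0); 
    for _ in range(3):
        m=q.mean(0); w=np.linalg.svd(q-m)[2][0]; w*=np.sign(w[1]); r=np.linalg.norm((q-m)-np.outer((q-m)@w,w),axis=1); q=q[r<.009]
    t=(q-gp)@w; print(n,len(q),'axis',w,'yaw',np.degrees(np.arctan2(-w[0],w[1])),'slope deg',np.degrees(np.arcsin(w[2])),'line at grip',m+w*((gp-m)@w),'gp',gp,'tail s',np.percentile(t,[0,2]))
E
```

```text
side 233 axis [0.1196 0.9926 0.0216] yaw -6.87268839037909 slope deg 1.2348925974767273 line at grip [ 0.454  -0.294   0.1092] gp [ 0.4548 -0.294   0.1047] tail s [-0.081  -0.0802]
  return _methods._mean(a, axis=axis, dtype=dtype,
  ret = um.true_divide(
<stdin>:9: RuntimeWarning: Mean of empty slice.
Traceback (most recent call last):
IndexError: index -1 is out of bounds for axis 0 with size 0
```

```bash
cat >> g.py <<'E'
th=np.radians(10); zt=sx*np.sin(th)-ez*np.cos(th); yt=sx*np.cos(th)+ez*np.sin(th); RN=RR(zt,yt)
H=O-.185*sx+.046*ez+.019*sy; TN=H-zt*.0604
E
python3 - <<'E'
from g import *
print(H,TN); delta(TN+ez*.04,RN)
E
```

```text
[0.4657 0.0235 0.046 ] [0.4553 0.0245 0.1055]
t 23.38 at [ 0.4548 -0.2942  0.1651] d mm [  0.484  318.6459 -19.6455] turn deg [-1.2542 -9.9472  1.3314] q [-0.7934  0.507   1.5252  0.0021  1.1114 -0.6731]
```

carry_out([
  [-1,[0,0.03,0.03],[0,0,0]],
  [-1,[0,0.08,0.05],[0,-3,0]],
  [-1,[0,0.135,0.05],[-1,-6,1]],
  [-1,[0,0.19,0.05],[-1.3,-10,1.3]],
  [-1,[0,0.245,0.05],[-1.3,-10,1.3]],
  [-1,[0,0.29,0.04],[-1.3,-10,1.3]],
  [-1,[0.0005,0.3185,0.02],[-1.3,-10,1.3]],
  [-1,[0.0005,0.3185,0],[-1.3,-10,1.3]],
])

```text
clock: 24.38
eef_pos: [0.4551, 0.0259, 0.165]
ee_rot: [2.224, 2.021, 0.176]
ft_force: [0.1, -0.2, -0.8]
grip_width: 0.13
grasp_force: 15.0
```

carry_out([
  [-1,[0,0,0],[0,0,0]],
  [-1,[0,0,0],[0,0,0]],
])

```text
clock: 24.62
eef_pos: [0.4559, 0.0237, 0.1665]
ee_rot: [2.226, 2.016, 0.177]
ft_force: [0.2, 0.1, -0.5]
grip_width: 0.128
grasp_force: 15.0
```

```bash
python3 - <<'E'
from m import *
from g import *
delta(TN+ez*.02,RN)
s=C['side'];P=PC['side']; o=arm.observe()
Rc=R.from_rotvec(o['ee_rot']).as_matrix(); gp=o['eef_pos']+Rc[:,2]*.0604
q=P[s['range_z']>0]; q=q[(q[:,2]>gp[2]-.015)&(q[:,2]<gp[2]+.02)&(q[:,1]<gp[1]-.02)&(q[:,1]>gp[1]-.11)&(abs(q[:,0]-gp[0])<.035)]
for _ in range(3):
    m=q.mean(0); w=np.linalg.svd(q-m)[2][0]; w*=np.sign(w[1]); r=np.linalg.norm((q-m)-np.outer((q-m)@w,w),axis=1); q=q[r<.009]
t=(q-gp)@w; print(len(q),'axis',w,'yaw',np.degrees(np.arctan2(-w[0],w[1])),'slope',np.degrees(np.arcsin(w[2])),'line at grip',m+w*((gp-m)@w),'gp',gp,'tail s',np.percentile(t,[0,2]))
u,v=proj(s,H)[0]; save(s,'s5.png',(int(u)-75,int(v)-60,int(u)+75,int(v)+60),4)
E
```

```text
t 24.73 at [0.4559 0.0236 0.1669] d mm [ -0.6267   0.8424 -41.3997] turn deg [0.1475 0.2036 0.0865] q [-0.2163  0.3415  1.8428  0.0264  0.7801 -0.1344]
139 axis [0.1017 0.9946 0.0218] yaw -5.837380215396843 slope 1.2466177452644456 line at grip [0.4664 0.0224 0.1116] gp [0.4666 0.0225 0.1074] tail s [-0.0836 -0.0821]
```

View pics/s5.png

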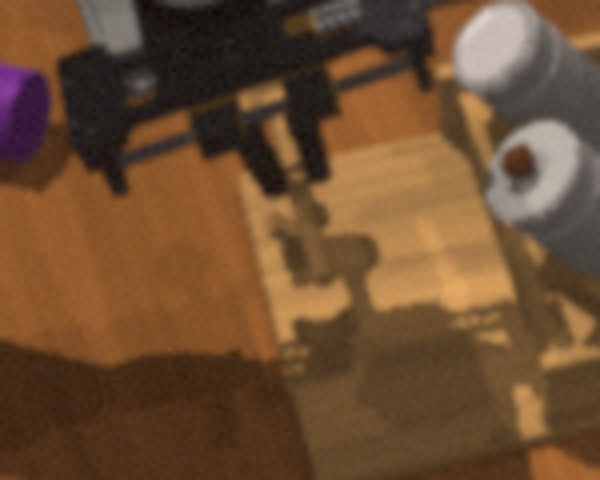

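Handle aligned with the notches (tail side over the right bracket at crop (300,240)), body clear of the tins. Lowering.

carry_out([
  [-1,[-0.0006,0.0008,-0.03],[0,0.2,0]],
  [-1,[-0.0006,0.0008,-0.05],[0,0.2,0]],
  [-1,[-0.0006,0.0008,-0.056],[0,0.2,0]],
  [-1,[-0.0006,0.0008,-0.056],[0,0.2,0]],
  [-1,[-0.0006,0.0008,-0.056],[0,0.2,0]],
])

```text
clock: 25.35
eef_pos: [0.4554, 0.0247, 0.1111]
ee_rot: [2.227, 2.018, 0.175]
ft_force: [0.4, -0.8, -0.1]
grip_width: 0.131
grasp_force: 15.0
```

```bash
python3 - <<'E'
from g import *
delta(TN,RN); print(arm.observe()['ft_force'])
E
```

```text
t 25.35 at [0.4554 0.0247 0.1111] d mm [-0.1364 -0.241  -5.6649] turn deg [0.153  0.0367 0.0511] q [-0.2137  0.4455  1.908   0.0304  0.6137 -0.1386]
[ 0.4304 -0.8348 -0.1159]
```

carry_out([
  [-1,[0,0,-0.002],[0,0,0]],
  [-1,[0,0,-0.004],[0,0,0]],
  [-1,[0,0,-0.005],[0,0,0]],
  [-1,[0,0,-0.006],[0,0,0]],
  [-1,[0,0,-0.006],[0,0,0]],
])

```text
clock: 25.98
eef_pos: [0.4558, 0.0247, 0.1052]
ee_rot: [2.226, 2.017, 0.176]
ft_force: [0.0, 1.2, 8.4]
grip_width: 0.134
grasp_force: 15.0
```

carry_out([
  [-1,[0,0,0],[0,0,0]],
  [-1,[0,0,0],[0,0,0]],
  [-1,[0,0,0],[0,0,0]],
], grip_force=3)

```text
clock: 26.35
eef_pos: [0.4559, 0.0246, 0.1049]
ee_rot: [2.226, 2.017, 0.175]
ft_force: [2.3, -0.5, 5.3]
grip_width: 0.133
grasp_force: 3.0
```

carry_out([
  [-0.7,[0,0,0],[0,0,0]],
  [-0.6,[0,0,0],[0,0,0]],
  [-0.5,[0,0,0],[0,0,0]],
  [-0.4,[0,0,0],[0,0,0]],
  [-0.4,[0,0,0],[0,0,0]],
  [-0.4,[0,0,0],[0,0,0]],
])

```text
clock: 27.1
eef_pos: [0.455, 0.0249, 0.1043]
ee_rot: [2.228, 2.019, 0.173]
ft_force: [0.1, 0.0, 0.4]
grip_width: 0.3
grasp_force: 0.0
```

carry_out([
  [-0.4,[-0.002,0,0.012],[0,0,0]],
  [-0.4,[-0.006,0,0.035],[0,0,0]],
  [-0.4,[-0.015,0,0.08],[0,0,0]],
  [-0.4,[-0.03,0,0.13],[0,0,0]],
  [-0.4,[-0.06,0.05,0.16],[0,0,0]],
  [-0.4,[-0.09,0.1,0.18],[0,0,0]],
  [-0.4,[-0.12,0.15,0.18],[0,0,0]],
  [-0.4,[-0.15,0.2,0.18],[0,0,0]],
])

```text
clock: 28.1
eef_pos: [0.3035, 0.226, 0.2856]
ee_rot: [2.227, 2.017, 0.176]
ft_force: [1.5, -0.7, -0.3]
grip_width: 0.301
grasp_force: 0.0
```

```bash
python3 - <<'E'
from m import *
from g import *
N=O-.185*sx
for n in ('side','top'):
    P=PC[n]; q=P[C[n]['range_z']>0]; l=(q-N); lx=l@sx; ly=l@sy; k=(q[:,2]>.035)&(q[:,2]<.07)&(abs(lx)<.022)&(abs(ly)<.075)
    ly=ly[k];lx=lx[k];z=q[k][:,2]
    for a0,b0 in((-.062,-.048),(-.03,-.01),(-.01,.01),(.01,.03),(.047,.057)):
        w=(ly>a0)&(ly<b0)&(z>.044); print(n,a0,w.sum(),'x',np.median(lx[w]) if w.any() else None,'ztop',np.percentile(z[w],80) if w.any() else None)
    w=z>.044; print(' extent y',ly[w].min(),ly[w].max())
print(arm.observe()['clock'])
s=C['side'];t=C['top']; A_=cv2.resize(s['image'][150:330,190:400,::-1],None,fx=2.6,fy=2.6,interpolation=cv2.INTER_CUBIC)
cv2.imwrite('pics/fin.png',A_)
E
```

```text
side -0.062 36 x 0.000633004745162425 ztop 0.05132848721239828
side -0.03 36 x 0.00015573068349301178 ztop 0.05115086559298492
side -0.01 34 x 0.00039290845645259683 ztop 0.05050201402824082
side 0.01 37 x 0.0008426470031094686 ztop 0.05109995764187212
side 0.047 20 x 0.0013084803745895255 ztop 0.05108871483397363
 extent y -0.06298890840159369 0.07475470771127744
top -0.062 21 x 3.4311467046498755e-06 ztop 0.05538214420611571
top -0.03 34 x -0.000749519773207312 ztop 0.053663337084405335
top -0.01 33 x -8.96825109278147e-05 ztop 0.054243365965329145
top 0.01 35 x -0.0008324297208997703 ztop 0.05525065210643805
top 0.047 15 x 0.00026964088949037494 ztop 0.056821172542607795
 extent y -0.0595714082188994 0.07499221552029911
28.2
```

View pics/fin.png

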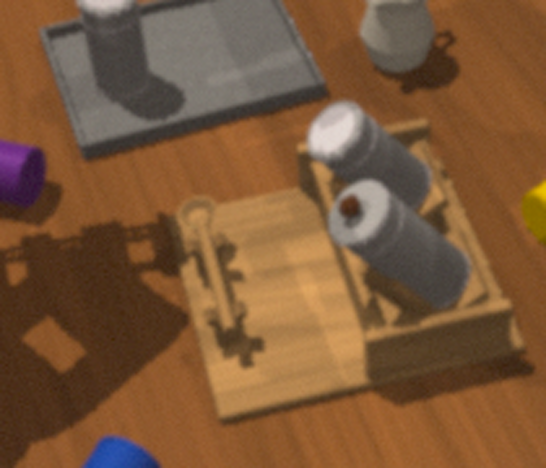

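The picture shows the handle level in both notches (205,215 to 230,320), the full tin in the left cradle (365,155), the tea tin untouched, and the empty tin standing on the tray (115,50). Handing in.

```bash
python3 -c "
from rig import arm
print(arm.job_done())"
```

```text
the job is handed in; nothing more can be done
None
```

The job is handed in at about 28 s: the empty tin stands on the tray, the full tin lies in the left cradle against its stop, and the spoon's handle lies in both notches; before lifting the spoon I drew it about 50 mm along the table to clear the paper cup.

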